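# Lock the candy tray lid

### The arm

A 7-joint arm with a two-finger parallel gripper is mounted at the origin on the work surface. World frame = base frame: x ahead of the robot, y to its left, z up, the work surface at z = 0. Lengths are in m, angles in rad, forces in N, time in s.
With the tool pointing down it reaches from about 0.425 to 0.925 m from the base axis. Payload 6.8 kg.
Tool frame: the origin (TCP) lies on the front face of the gripper's body, between the roots of the fingers; the fingertips stand 73 mm ahead of it and the grasp point (between the pads) lies 54 mm ahead of it (env.nose_length is the distance from the TCP to the fingertips, in m); z points along the fingers, y is the line along which they close (so a half turn about z gives the same grasp; the last joint's range is limited). The gripper opens to 85 mm and grips with 20 to 120 N. Pads are 22 mm wide; open, the fingers measure 114 mm over their backs; the gripper's body (76 mm by 85 mm) begins 54 mm behind the grasp point. The pads swing forward as they close: fully open they stand 13 mm farther back than shut.
Start: joints at [1.118, 0.477, 0.022, 1.555, -0.011, 1.109, -0.083], TCP at [0.228, -0.635, 0.304] pointing down, gripper open.
Joint ranges: [-2.96, 2.96], [-0.34, 2.1], [-1.41, 1.46], [0.24, 2.44], [-1.37, 4.51], [0.17, 1.92], [-2.96, 2.96]. Speed limits (rad/s): [2.39, 2.39, 3.14, 3.14, 3.14, 3.14, 3.14].

### API

Orientations are given as a unit quaternion [w, x, y, z].
In Python, from cell import env, kin, camera, calibration, job gives the robot as it stands. The module is installed in compiled form; this text tells all that it offers. Calls block until the motion is done:
- env.reach(position, orientation): joint-space move of the TCP to a pose.
- env.movel(position, velocity=0.15, rot=None, stop_force=None): straight line of the TCP; rot=None keeps the orientation; velocity is the mean speed in m/s. With stop_force (N) it stops when the force on the tool has changed by that much, and returns True; else False.
- env.goto_joints(angles): joint-space move.
- env.grip(opening, f_grip=None): finger opening in m; f_grip is the grip in N (None keeps the last); returns when the fingers have stopped.
- env.dwell(seconds).
- kin.inverse_kinematics(position, orientation): joint angles nearest the present ones, or None.
- env.get_state(): the state.
- camera(name): name is "scene" or "top" or "wrist"; returns (picture, depth): 400x640x3 uint8, blue, green, red; 400x640 float32, m along the optical axis (not along the pixel's ray), 0 where there is no reading.
- calibration(name): a dict with "fx", "fy", "cx", "cy" (pixels), "rvec" (rotation vector, rad) and "tvec" (3), from world to camera coordinates, as OpenCV has them. Camera axes: x right, y down, z forward; pixel columns grow to the right and rows downward; lengths in m; the calibration is good to about 2 mm. A picture is of the moment at which its call begins: read the wrist's pose just before it. calibration takes no time and is no camera call; for the wrist camera it gives the pose at the moment of the call.
A pose or a line that the arm cannot do raises env.PlanningError and nothing moves.
- job.job_done(): hands the job in; it is judged then, once.
The state is a dict: "time": time; "qpos": joint angles; "joint_velocities": joint speeds; "joint_torque": joint torques, N m; "tcp_pos": TCP position; "orientation": TCP orientation; "force": force on the tool from outside, world axes, zero at the start; "torque": the same for the moment, N m; "opening": finger opening in m; "gripper_force": force on a finger pad.
Only numpy, scipy, OpenCV 4.12 (cv2) and the standard library are available. Lean on these libraries where they do the work, as an engineer would, in place of code of your own. Each camera call takes 0.05 s, during which the arm holds its last target. There are 200 camera calls.

### The job

One of the two slotted locks on the candy tray's lid is still open. Take the flat-bladed key from its bamboo stand, turn that lock clockwise with it until it is fully home, and put the key back upright in the stand's slot; leave the other lock closed.

Things in the scene. Friction and masses are not known exactly. Their poses are not given: they have to be found in the camera images.
- key: Loose upright key, 60 g. Steel blade 32 (its x) by 5 (y) by 14 mm high; above it a round flange, 34 mm diameter, 5 mm thick; above that a dark wooden handle 34 (x) by 12 (y) mm, its top 80 mm above the blade's end: grip it across the 12 mm. Origin: centre of the blade's lower end, z up. A half turn about z gives the same key. The flange's underside (14 mm up) rests on stand or lock.
- stand: Fixed light bamboo block 84 x 84 x 30 mm with a slot in its top, 45 mm long (its x) by 17 mm wide (its y), 22 mm deep. Origin: centre of its underside, on the table; z up. With the key in place, its flange lies on the block's top and the key's origin is 16 mm above the stand's origin.
- loose_lock_slot (a point): Open lock: white disc, 58 mm diameter, flat top 70 mm above the table, with a slot right across it, 17 mm deep, 18 mm wide at the top, sides sloping to 9 mm at its black floor. Point: on the disc's axis, level with its top; x along the slot (turns with the disc), z up. The key goes straight down, blade along the slot, till its flange meets the disc; the blade has some 10 degrees of play.
- loose_lock (a joint): Angle of the open lock's disc, rad: 0 with the slot along the tray's long side, growing clockwise seen from above to a hard stop at 1.571 (fully home: slot along the tray's short side). Starts at 0.1 to 0.35. Friction about 0.06 N m; it stays where it is left. The red tray is fixed, its lid 248 x 138 mm, lid top 50 mm above the table.
- shut_lock (a joint): Angle of the other lock's disc, rad, same meaning; it starts closed, at about 1.55. It looks the same as the open lock but for its slot's direction, and sits 132 mm from it on the same lid, each in a red collar 16 mm high and 76 mm across.
Mind the look-alikes: they are no part of the job. There is more than one size of the key; the job needs the largest.

How it is judged:
By the outcome, as a careful person would: the job done as asked, in the order asked, and still so for the second after the job is handed in, with the robot touching nothing.
It also fails if it takes over 48 s, if anything falls off the work surface, if the arm or the gripper's body presses on something with over 40 N, if the wrist force passes 120 N, or if a joint passes its speed limit or range.

## Working session

There is one attempt and no reset: what is moved stays moved. The work goes in short steps, each a Python script; the robot and the scene stay as the last script left them, time stands still between calls to the robot, and variables do not carry over. Pictures are saved under pics/ and viewed, at most 10 in all, crops included, and the job is handed in when it is done.

```bash
mkdir -p pics; cat > h.py <<'E'
import numpy as np, cv2
from cell import env, kin, camera, calibration, job
def cal(n):
    c=calibration(n); R=cv2.Rodrigues(np.array(c["rvec"],float))[0]; return c,R,np.array(c["tvec"],float).ravel()
def cloud(c,R,t,d):
    v,u=np.mgrid[0:d.shape[0],0:d.shape[1]]
    P=np.stack([(u-c["cx"])/c["fx"]*d,(v-c["cy"])/c["fy"]*d,d],-1)
    return (P-t)@R
E
python3 - <<'E'
from h import *
for n in ("scene","top"):
    im,d=camera(n); c,R,t=cal(n); cv2.imwrite(f"pics/{n}.png",im); np.savez(f"{n}.npz",im=im,W=cloud(c,R,t,d),d=d); print(n,-R.T@t,R[2])
print(env.get_state()["time"],env.nose_length)
E
```

```text
scene [1.33920743 0.12692644 0.55808902] [-0.8335051  -0.17718663 -0.52332987]
top [ 0.53810675 -0.03174654  0.89359507] [ 0.07361492 -0.00112268 -0.99728611]
0.1 0.0726
```

View pics/top.png

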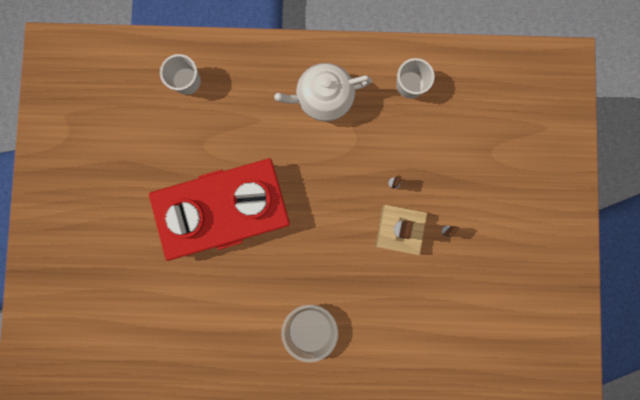

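View pics/scene.png

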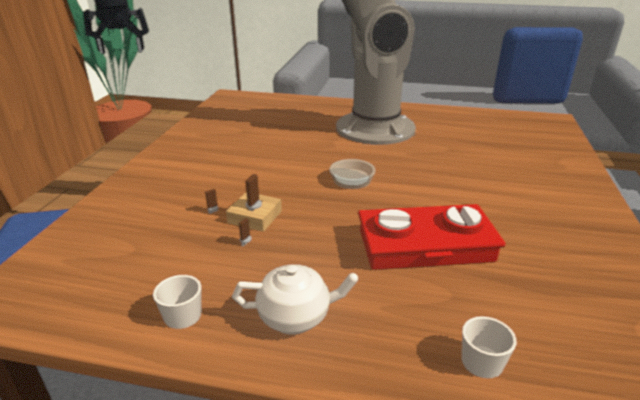

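The top view shows the red tray with the open lock at (251,199) and the shut one at (183,219). The stand holding the large key is at (402,230), and the small look-alike keys are at (393,182) and (447,230). Next I'll measure these from the depth data.

```bash
python3 - <<'E'
from h import *
z=np.load("top.npz"); im,W=z["im"],z["W"]
a=cv2.resize(im[165:275,340:480],None,fx=5.7,fy=5.4,interpolation=cv2.INTER_CUBIC)[:300*2]
b=im[150:270,145:295]
A=cv2.resize(im[190:265,365:465],(800,600),interpolation=cv2.INTER_CUBIC); cv2.imwrite("pics/stand.png",A)
hsv=cv2.cvtColor(im,cv2.COLOR_BGR2HSV)
def rect(m,n):
    P=W[m]; r=cv2.minAreaRect((P[:,:2]*1000).astype(np.float32)); print(n,m.sum(),r,"z",np.median(P[:,2]),P[:,2].min(),P[:,2].max())
def box(u0,v0,u1,v1):
    m=np.zeros(im.shape[:2],bool); m[v0:v1,u0:u1]=1; return m
Z=W[...,2]
rect(box(140,150,295,265)&(hsv[...,1]>200)&(Z>.044)&(Z<.056),"lid")
white=(hsv[...,1]<60)&(hsv[...,2]>140)
for n,b in(("open",box(225,175,275,222)),("shut",box(160,195,208,242))):
    m=b&white&(Z>.062)&(Z<.078); rect(m,n)
    c=cv2.minEnclosingCircle((W[m][:,:2]*1000).astype(np.float32)); print(c)
    C=np.array(c[0])/1000
    s=b&(hsv[...,2]<90)&(np.hypot(W[...,0]-C[0],W[...,1]-C[1])<.026)
    rect(s,"slot dark"); P=W[s][:,:2]; e,v=np.linalg.eigh(np.cov(P.T)); print(P.mean(0),"slot dir deg",np.degrees(np.arctan2(v[1,1],v[0,1])),e**.5)
rect(box(370,200,435,260)&(Z>.024)&(Z<.034),"stand")
rect(box(385,205,425,250)&(Z>.055)&(Z<.11),"key upper")
rect(box(385,205,425,250)&(Z>.085)&(Z<.11),"key top")
E
```

```text
lid 2975 ((566.53515625, 161.41200256347656), (137.76878356933594, 244.3621063232422), 17.22344970703125) z 0.04865376460603653 0.04408597528246731 0.055922845546775374
open 532 ((586.20849609375, 99.93256378173828), (57.784332275390625, 56.84131622314453), 6.012624263763428) z 0.06850763999837302 0.06227474405708852 0.07302228844378533
((586.3208618164062, 99.93572998046875), 30.820768356323242)
slot dark 116 ((586.595703125, 99.76402282714844), (8.33256721496582, 50.226280212402344), 6.549611568450928) z 0.05173488847237712 0.04849330773598829 0.05627405953153017
[0.58655538 0.09974462] slot dir deg 96.86038681367474 [0.00239865 0.01511892]
shut 534 ((545.999755859375, 225.91427612304688), (54.5629768371582, 61.034690856933594), 19.55851936340332) z 0.06858576022263141 0.06293880006953696 0.07281368441205797
((546.2973022460938, 225.71603393554688), 31.19270133972168)
slot dark 97 ((545.7291870117188, 226.86563110351562), (51.29569625854492, 7.864767074584961), 19.813873291015625) z 0.051455632348679746 0.048387189490586166 0.05518194146745153
[0.54633365 0.2267824 ] slot dir deg -161.63986401146332 [0.00196932 0.01511961]
stand 1545 ((535.92822265625, -194.30624389648438), (84.58631896972656, 83.85242462158203), 80.37618255615234) z 0.028918431671497935 0.024481001832867954 0.03394375727274137
key upper 184 ((536.3488159179688, -194.53207397460938), (12.437217712402344, 33.729209899902344), 77.36654663085938) z 0.09306101606497846 0.05688254754012672 0.09810603493107171
key top 130 ((536.2478637695312, -194.58363342285156), (12.425626754760742, 33.29612731933594), 78.30424499511719) z 0.09417383838187819 0.08665028197067748 0.09810603493107171
```

View pics/stand.png

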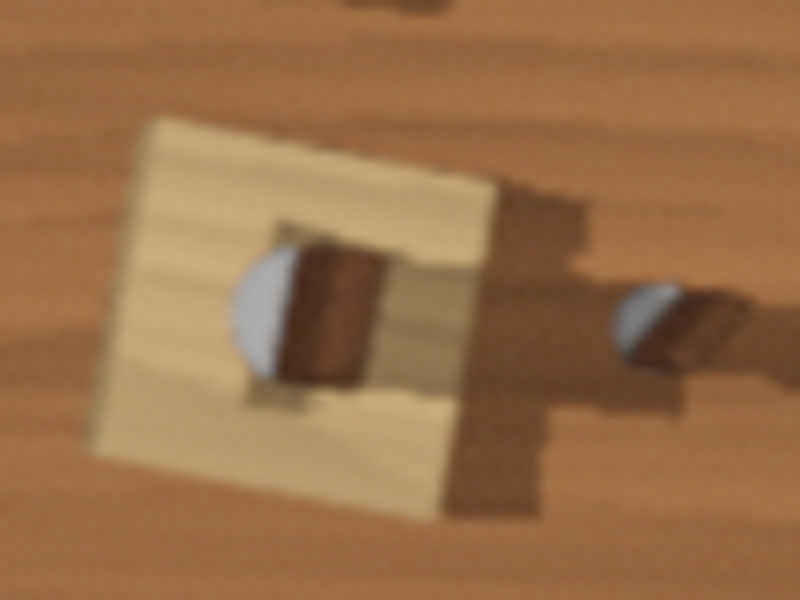

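```bash
cat >> h.py <<'E'
from scipy.spatial.transform import Rotation as Ro
def quat(deg):   # tool down, tool x at world yaw deg
    q=(Ro.from_euler("z",deg,degrees=True)*Ro.from_euler("x",180,degrees=True)).as_quat(); return [float(q[3]),*map(float,q[:3])]
E
python3 - <<'E'
from h import *
z=np.load("scene.npz"); im,W=z["im"],z["W"]; Z=W[...,2]
hsv=cv2.cvtColor(im,cv2.COLOR_BGR2HSV)
white=(hsv[...,1]<60)&(hsv[...,2]>120)
for n,c in(("open",(.5863,.0999)),("shut",(.5462,.2257))):
    m=white&(abs(Z-.07)<.006)&(np.hypot(W[...,0]-c[0],W[...,1]-c[1])<.04)
    P=W[m]; print(n,m.sum(),cv2.minEnclosingCircle((P[:,:2]*1000).astype(np.float32)),np.median(P[:,2]))
near=np.hypot(W[...,0]-.536,W[...,1]+.194)
m=(near<.03)&(Z>.06); P=W[m]; print("key",m.sum(),P.min(0),P.max(0),P.mean(0))
m=(abs(Z-.03)<.003)&(near<.07); P=W[m]; print("stand",cv2.minAreaRect((P[:,:2]*1000).astype(np.float32)))
T=np.load("top.npz")["W"]
for u,v in((390,182),(396,182),(444,230),(450,230)): print(T[v,u])
print([round(x,2) for x in (Ro.from_quat(np.roll(env.get_state()["orientation"],-1)).as_matrix()[:,0])])
for yaws in(-11.5,168.5):
    for p,y in(((.536,-.194,.19),0),((.586,.1,.25),-71.6),((.586,.1,.25),-71.6-79.7-20),((.586,.1,.25),108.4),((.586,.1,.25),108.4-100)):
        q=kin.inverse_kinematics(p,quat(yaws+y)); print(yaws+y,None if q is None else np.round(q,2))
E
```

```text
open 432 ((586.6981201171875, 103.34435272216797), 31.72110939025879) 0.07099695458453735
shut 358 ((543.2479248046875, 226.2840576171875), 34.35367202758789) 0.0712558169768753
key 241 [ 0.52003948 -0.20224588  0.06008077] [ 0.55564298 -0.18386815  0.09903007] [ 0.54211265 -0.19104855  0.08186208]
stand ((535.5333862304688, -192.45620727539062), (86.09993743896484, 90.26058959960938), 79.97868347167969)
[ 0.63023896 -0.17272571  0.01197245]
[ 0.62622335 -0.17762828  0.05338938]
[ 0.53673009 -0.28238425  0.01129554]
[ 0.53708801 -0.28540253  0.04151789]
[np.float64(0.94), np.float64(0.34), np.float64(-0.0)]
-11.5 [ 0.31  0.44 -0.09  1.91  0.06  0.79 -1.58]
-83.1 [-1.09  0.78  1.27  1.86 -0.82  1.16 -2.54]
-182.8 [ 0.34  0.54 -0.84  1.76  0.45  1.05  0.87]
96.9 [ 0.24  0.49 -0.68  1.77  0.36  1.01 -0.46]
-3.0999999999999943 [ 0.14  0.46 -0.54  1.78  0.28  0.98 -2.14]
168.5 [ 0.71  0.51 -0.62  1.88  0.38  0.87  1.28]
96.9 [ 0.24  0.49 -0.68  1.77  0.36  1.01 -0.46]
-2.8000000000000114 [ 0.14  0.46 -0.54  1.78  0.28  0.98 -2.13]
276.9 [-1.09  0.78  1.27  1.86 -0.82  1.16 -2.54]
176.9 [ 0.34  0.53 -0.83  1.76  0.45  1.05  0.86]
```

```bash
python3 - <<'E'
from h import *
env.grip(.045,f_grip=80)
env.reach([.536,-.194,.24],quat(-11.5))
c,R,t=cal("wrist"); im,d=camera("wrist"); cv2.imwrite("pics/w1.png",im); W=cloud(c,R,t,d); np.savez("w1.npz",im=im,W=W)
Z=W[...,2]; near=np.hypot(W[...,0]-.536,W[...,1]+.194)
for n,m in(("key",(near<.03)&(Z>.08)&(Z<.11)),("stand",(near<.075)&(abs(Z-.03)<.004))):
    P=W[m]; print(n,len(P),cv2.minAreaRect((P[:,:2]*1000).astype(np.float32)),np.median(P[:,2]) if len(P) else 0)
s=env.get_state(); print(s["time"],s["tcp_pos"],s["opening"],s["qpos"])
E
```

```text
key 629 ((536.2882080078125, -192.619873046875), (11.55213451385498, 33.087520599365234), 78.3484878540039) 0.09507656230862407
stand 5382 ((535.1585693359375, -191.61370849609375), (83.89466094970703, 84.48248291015625), 80.63306427001953) 0.029618291289288758
2.5833 [ 0.53576576 -0.19524508  0.24008286] 0.04516951485237316 [ 0.32698806  0.3793775  -0.10944479  1.86724353  0.05239539  0.89749731
 -1.58068546]
```

View pics/w1.png

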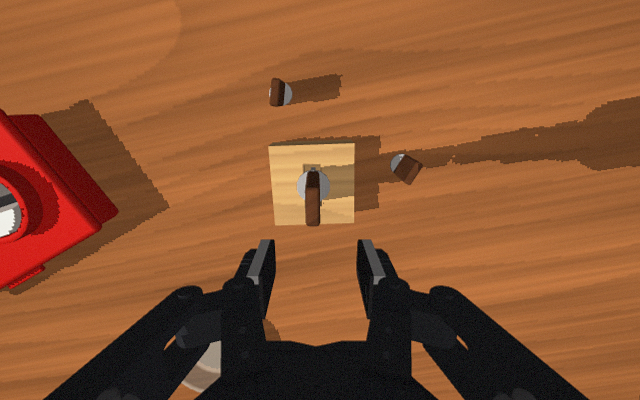

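The wrist view shows the key at (313,190), centred between the fingers, and it agrees with the top camera to 2 mm. Now I'll grasp it and carry it over the lock.

```bash
python3 - <<'E'
from h import *
S=env.get_state
env.movel([.5363,-.1936,.22],rot=quat(-11.6))
print("stop",env.movel([.5363,-.1936,.130],velocity=.12,stop_force=15),S()["tcp_pos"])
env.grip(.005,f_grip=80); s=S(); print(s["opening"],s["gripper_force"],s["tcp_pos"])
np.save("grasp.npy",s["tcp_pos"])
env.movel([.5363,-.1936,.20],velocity=.12); 
env.reach([.5865,.1003,.24],quat(96.9))
c,R,t=cal("wrist"); im,d=camera("wrist"); cv2.imwrite("pics/w2.png",im); W=cloud(c,R,t,d); np.savez("w2.npz",im=im,W=W)
hsv=cv2.cvtColor(im,cv2.COLOR_BGR2HSV); Z=W[...,2]; near=np.hypot(W[...,0]-.5865,W[...,1]-.1003)
m=(near<.036)&(abs(Z-.07)<.005)&(hsv[...,1]<70)&(hsv[...,2]>110); P=W[m]; print(m.sum(),cv2.minEnclosingCircle((P[:,:2]*1000).astype(np.float32)),np.median(P[:,2]))
s=S(); print(s["time"],s["tcp_pos"],s["opening"],s["qpos"],s["force"],s["torque"])
E
```

```text
stop False [ 0.53687407 -0.19375604  0.13074702]
0.010612605624497761 77.81428456306458 [ 0.53674631 -0.19371493  0.13071401]
2099 ((584.9620361328125, 101.01959991455078), 31.07859230041504) 0.06953120514915277
6.0917 [0.58647001 0.09829751 0.239119  ] 0.01101251955930543 [ 0.18105092  0.48205994 -0.59635814  1.78316239  0.32064131  0.97623122
 -0.42835604] [-0.52901039 -0.54044106 -0.34465787] [-0.02504672  0.02138939  0.01047467]
```

View pics/w2.png

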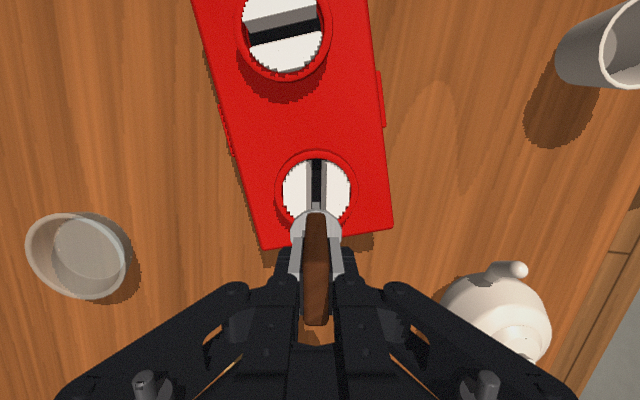

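The slot (column 316) lines up with the key. Now I'll insert it.

```bash
python3 - <<'E'
from h import *
S=env.get_state
env.movel([.586,.1005,.20],velocity=.12,rot=quat(96.9)); env.dwell(.2)
s=S(); print(s["tcp_pos"],s["force"])
print("stop",env.movel([.586,.1005,.1685],velocity=.04,stop_force=10)); s=S(); print(s["time"],s["tcp_pos"],s["force"],s["torque"])
E
```

```text
[0.58651158 0.10063263 0.20091824] [0.25296701 0.53250759 0.16167022]
stop True
7.475 [0.58575468 0.100448   0.17063378] [-2.56771393 -0.20817742  7.51494956] [-0.15138286  0.44059253  0.04792243]
```

It seated at the predicted height. Now I'll turn it clockwise.

```bash
python3 - <<'E'
from h import *
S=env.get_state
for y in (80,60,40,25,17,12,8,5):
    env.movel([.586,.1005,.1708],rot=quat(y)); s=S()
    x=Ro.from_quat(np.roll(s["orientation"],-1)).as_matrix()[:,0]
    print(y,round(np.degrees(np.arctan2(x[1],x[0])),1),round(s["time"],2),np.round(s["tcp_pos"],4),np.round(s["force"],1),np.round(s["torque"],3),round(s["opening"],4))
    if abs(s["torque"][2])>.8 or np.linalg.norm(s["force"])>35: print("brk");break
E
```

```text
80 80.2 7.92 [0.5861 0.1006 0.1707] [0.7 0.4 1.3] [-0.026 -0.122 -0.031] 0.0112
60 60.2 8.42 [0.5859 0.1006 0.1707] [-1.1 -0.3  1.1] [0.091 0.066 0.06 ] 0.0111
40 40.2 8.92 [0.5857 0.1007 0.1707] [-1.5  0.1  2. ] [ 0.096  0.442 -0.004] 0.0112
25 25.3 9.32 [0.5857 0.1008 0.1707] [-3.   0.3  2.4] [0.237 0.608 0.032] 0.0108
17 17.3 9.62 [0.5857 0.1008 0.1707] [-3.1  1.8  2.1] [0.351 0.828 0.008] 0.0115
12 12.3 9.87 [0.5857 0.1009 0.1707] [-3.6  3.   3.7] [ 0.6    0.936 -0.004] 0.0109
8 8.3 10.12 [0.5857 0.1008 0.1707] [-4.9  3.   3.5] [0.739 1.042 0.072] 0.0109
5 5.2 10.37 [0.5858 0.1008 0.1707] [-4.7  4.4  2.6] [0.782 1.047 0.022] 0.011
```

```bash
python3 - <<'E'
from h import *
S=env.get_state
for y in (3,1,-1,-3,-5,-7,-9):
    env.movel([.586,.1005,.1708],rot=quat(y)); s=S()
    print(y,round(s["time"],2),np.round(s["tcp_pos"],4),np.round(s["force"],1),np.round(s["torque"],3),round(s["opening"],4),round(s["joint_torque"][6],2))
    if abs(s["torque"][2])>.25: print("brk");break
im,d=camera("wrist"); cv2.imwrite("pics/w3.png",im); im,d=camera("top");cv2.imwrite("pics/t3.png",im)
E
```

```text
3 10.62 [0.5858 0.101  0.1707] [-4.3  2.9  2.8] [0.91  1.075 0.091] 0.0111 -0.19
1 10.87 [0.5858 0.1011 0.1707] [-3.5  4.2  2.4] [0.852 1.045 0.319] 0.0107 -0.37
brk
```

View pics/w3.png

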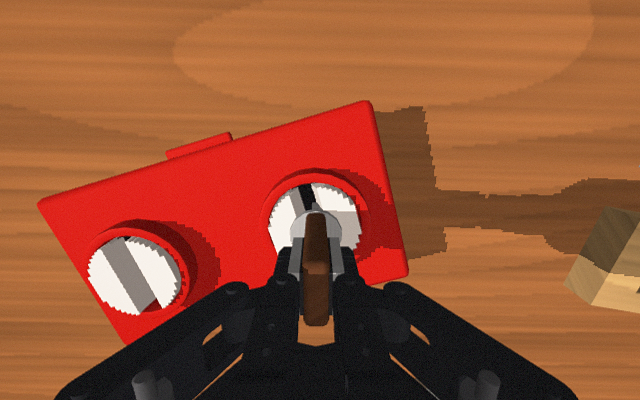

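Torque rises sharply near yaw 1°, which is the hard stop. In the image, the slot at (305,200) is parallel to the tray's short side. I'll push slightly further to confirm, then recentre and lift.

```bash
python3 - <<'E'
from h import *
S=env.get_state
for y in (-1,-2.5,8,15):
    env.movel([.586,.1005,.1708],rot=quat(y)); s=S()
    print(y,round(s["time"],2),np.round(s["force"],1),np.round(s["torque"],3),round(s["opening"],4))
env.movel([.586,.1005,.24],velocity=.1,stop_force=15)
s=S(); print(s["time"],s["tcp_pos"],s["force"],s["opening"])
c,R,t=cal("wrist"); im,d=camera("wrist"); W=cloud(c,R,t,d)
cv2.imwrite("pics/w4.png",im)
hsv=cv2.cvtColor(im,cv2.COLOR_BGR2HSV)
for C in((.586,.1003),(.546,.2258)):
    m=(np.hypot(W[...,0]-C[0],W[...,1]-C[1])<.026)&(hsv[...,2]<70)&(W[...,2]<.06)&(W[...,2]>.045)
    P=W[m][:,:2]; e,v=np.linalg.eigh(np.cov(P.T)); print(m.sum(),np.degrees(np.arctan2(v[1,1],v[0,1])),e**.5)
E
```

```text
-1 11.22 [-3.8  3.7  3.1] [0.841 1.117 0.593] 0.0112
-2.5 11.47 [-3.8  3.4  2. ] [1.01  1.03  0.852] 0.0114
8 11.8 [-0.7  3.4 -0.3] [0.876 0.173 0.039] 0.0109
15 12.07 [ 0.4  0.2 -1.1] [0.137 0.001 0.019] 0.0107
12.9167 [0.58559563 0.10034485 0.23942393] [-0.08673499  0.01499689 -0.60752774] 0.010648842824730744
374 -163.10727142487596 [0.0026191  0.01098016]
223 -162.24459018045786 [0.0013043  0.01515787]
```

View pics/w4.png

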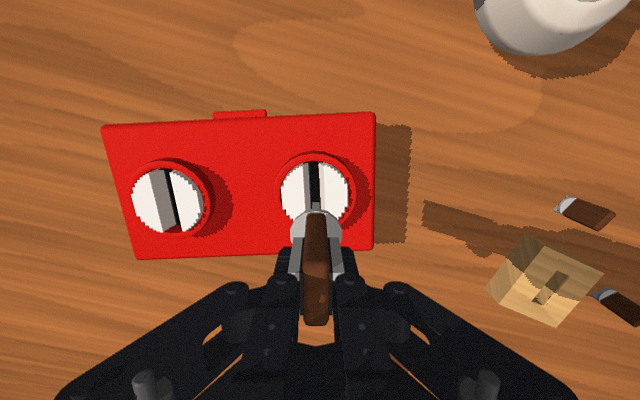

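The open lock's slot now reads 16.9°, against about 17.2° for the short side, so it is home. The empty stand slot is visible at (550,288). Now I'll put the key back.

```bash
python3 - <<'E'
from h import *
S=env.get_state; p=[.5358,-.1934]
env.reach([*p,.22],quat(-10)); env.movel([*p,.17],velocity=.12,rot=quat(-10)); env.dwell(.2)
print("stop",env.movel([*p,.1285],velocity=.04,stop_force=8)); s=S(); print(s["time"],s["tcp_pos"],s["force"])
if abs(s["tcp_pos"][2]-.1307)<.003:
    env.movel([*p,.1308],velocity=.05); env.grip(.04); env.dwell(.3)
    env.movel([*p,.25],velocity=.15); env.dwell(.3)
    c,R,t=cal("wrist"); im,d=camera("wrist"); W=cloud(c,R,t,d); cv2.imwrite("pics/w5.png",im)
    Z=W[...,2]; m=(np.hypot(W[...,0]-p[0],W[...,1]-p[1])<.03)&(Z>.08)&(Z<.11); P=W[m]
    print(cv2.minAreaRect((P[:,:2]*1000).astype(np.float32)),np.median(P[:,2]),S()["time"])
E
```

```text
stop True
15.7917 [ 0.53559208 -0.19328043  0.13068626] [-0.62606636 -0.2313536   5.91486418]
((534.7437133789062, -193.2663116455078), (11.07328987121582, 33.93696594238281), 80.0497817993164) 0.09511805079060744 18.025
```

View pics/w5.png

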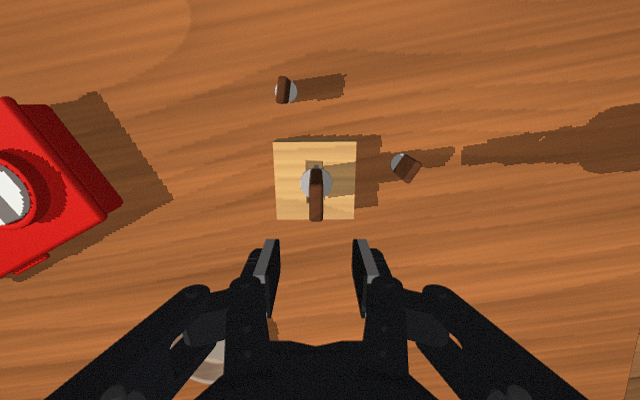

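The key is upright in the stand slot at (316,190), with its top at z = 0.095 as expected, and the gripper is clear of it.

```bash
python3 -c "
from h import *
print(job.job_done())"
```

```text
the job is handed in; nothing more can be done
None
```

The open lock is turned clockwise to its hard stop, the other lock is still closed, and the key is back upright in its stand; I handed the job in at about 18 s of the 48 s allowed.

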